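# Set the finishing kit out on its outline mats

## Robot

A 7-joint arm with a two-finger parallel gripper is mounted at the origin on a cart in front of the work surface, level with it; the furniture and walls round the work are solid. World frame = base frame: x ahead of the robot, y to its left, z up, the work surface at z = 0. Lengths are in m, angles in rad, forces in N, time in s.
With the tool pointing down it reaches from about 0.35 to 0.9 m from the base axis. Payload 19.9 kg.
Tool frame: the origin (TCP) lies at the very end of the fingers, on their centre line; the grasp point (between the pads) lies 19 mm behind it; x points along the fingers, z is the direction in which the jaws open and shut, and the axes are right-handed (so a half turn about x gives the same grasp; the last joint's range is limited). The gripper opens to 94 mm and grips with 3 to 60 N. Pads are 16 mm wide; open, the fingers measure 119 mm over their backs; the gripper's body (75 mm by 177 mm) begins 78 mm behind the grasp point.
Start: joints at [-0.042, 0.417, -0.01, 1.614, 0.005, 1.111, -0.053], TCP at [0.625, 0, 0.205] pointing down, gripper open.
Joint ranges: [-2.81, 2.81], [-0.39, 2.02], [-1.27, 1.25], [0.06, 2.57], [-1.19, 4.33], [0.19, 2], [-2.82, 2.82]. Speed limits (rad/s): [1.89, 1.89, 2.39, 2.39, 3.01, 3.01, 3.01].

## Interface

Orientations are given as a rotation vector (axis times angle).
In Python, from rig import * gives the robot as it stands. The module is installed in compiled form; this text tells all that it offers. Calls block until the motion is done:
- move_to(position, orientation): joint-space move of the TCP to a pose.
- servo_line(position, ori=None, velocity=0.15, guard=None): straight line of the TCP; ori=None keeps the orientation; velocity is the mean speed in m/s. With guard (N) it stops when the force on the tool has changed by that much, and returns True; else False.
- set_joints(angles): joint-space move.
- open_gripper() and close_gripper(): open the fingers fully, or close them until they stop; the grip force is fixed at half the most.
- pause(seconds).
- inverse_kinematics(position, orientation): joint angles nearest the present ones, or None.
- sense(): the state.
- read_camera(name): name is "scene" or "side" or "wrist"; returns a dict with "color" (400x640x3 uint8, blue, green, red), "fovy" (degrees; the focal length in pixels is half the picture's height over the tangent of half this angle, whatever the lens; pixels are square), "cx", "cy" (the principal point, pixels), "T" (4x4, takes a point from camera to world coordinates); the wrist camera has in their place "T_tool_cam" (4x4, takes a point from camera to tool coordinates, whose origin is the TCP and whose axes are the tool frame's). Camera axes: x right, y down, z forward; pixel columns grow to the right and rows downward; lengths in m; the calibration is good to about 2 mm. The wrist camera is an equidistant fisheye: a pixel r from the principal point sees the ray r / f radians off the axis. A picture is of the moment at which its call begins: read the wrist's pose just before it. There is no depth.
A pose or a line that the arm cannot do raises IKError and nothing moves.
- job_done(): hands the job in, once; it reports no verdict.
The state is a dict: "t": time; "joints": joint angles; "qd": joint speeds; "tau": joint torques, N m; "ee_pos": TCP position; "tool_rot": TCP orientation; "contact_force": force on the tool from outside, world axes, zero at the start; "moment": the same for the moment, N m; "width": finger opening in m.
Only numpy, scipy, OpenCV 4.12 (cv2) and the standard library are available. Lean on these libraries where they do the work, as an engineer would, in place of code of your own. Each camera call takes 0.05 s, during which the arm holds its last target.

## Task

Set the finishing kit out for the next shift: put the tape measure, the masking tape roll, the bur stand and the white red-capped bottle each upright on the foam mat whose yellow outline matches its footprint, centred on the outline, with the tape measure and the bur stand turned to line up with theirs. Leave the brown bottle and the felt wheel where they are.

Things in the scene. Friction and masses are not known exactly. Their poses are not given: they have to be found in the camera images.
- tape_measure_mid (a point): Yellow and dark grey pocket tape measure standing upright, 31 mm thick (its x), 67 mm long (its y), 62 mm high; grasp it across the 31 mm. The point is its centre, half-way up (31 mm above its underside). Belongs on the mat with the yellow rectangle.
- tape_roll_mid (a point): Tan masking tape roll lying flat, 61 mm outside diameter, bore 26 mm, 18 mm high. The point is its centre, half-way up (9 mm above its underside). Belongs on the mat with the yellow ring.
- bur_stand_mid (a point): Dark grey square block full of upright burs with coloured heads. The block is 62 x 62 mm (along its x and y) and 26 mm high, with the burs standing up to 53 mm; grasp it by the sides of the block. The point is the middle of the block, half-way up (13 mm above its underside). Belongs on the mat with the yellow square.
- bottle_flux_mid (a point): Small round white bottle with a red cap, standing, 36 mm diameter, 75 mm high. The point is its centre, half-way up (37.5 mm above its underside). Belongs on the mat with the small yellow disc.
- mat_rectangle_top (a point): Fixed square mat of dark foam, 80 x 80 mm, 5 mm thick, lying on the bench; a yellow rectangle, 33 x 69 mm, shows in its middle, flush with the top. This point is the centre of its top face (5 mm over the bench), z up. The rectangle's long side runs along y.
- mat_ring_top (a point): Fixed square mat of dark foam, 80 x 80 mm, 5 mm thick, lying on the bench; a yellow ring, 62 mm outside and 26 mm inside diameter, shows in its middle, flush with the top. This point is the centre of its top face (5 mm over the bench), z up. Which way round the roll lies does not matter.
- mat_square_top (a point): Fixed square mat of dark foam, 80 x 80 mm, 5 mm thick, lying on the bench; a yellow square, 64 x 64 mm, shows in its middle, flush with the top. This point is the centre of its top face (5 mm over the bench), z up. The square's sides run along x and y.
- mat_disc_top (a point): Fixed square mat of dark foam, 80 x 80 mm, 5 mm thick, lying on the bench; a yellow disc, 38 mm diameter, shows in its middle, flush with the top. This point is the centre of its top face (5 mm over the bench), z up. Which way round the bottle stands does not matter.
- bottle_patina: Bystander: small brown bottle with a dark cap, 36 mm diameter, 60 mm high; origin at the centre of its underside. Has no mat; leave it alone.
- felt_wheel: Bystander: brown felt polishing wheel lying flat, 50 mm diameter, 9 mm high; origin at the centre of its underside. Has no mat; leave it alone.

How it is judged:
At the end, for the whole second after the job is handed in: Each of the four things rests released and upright (within about 10 degrees) on its matching mat, its centre within 12 mm of the mat's centre; the tape measure's long side lies within 11 degrees of the rectangle's, and the bur stand's sides within 11 degrees of the square's (any quarter turn) (horizontal distance between tape_measure_mid and mat_rectangle_top below 0.012 m and z of tape_measure_mid in the frame of mat_rectangle_top between 0.025 and 0.037 m and angle between each of tape_measure_mid, tape_roll_mid, bur_stand_mid, bottle_flux_mid's own z axis and vertical below 0.17 rad and linear speed of each of tape_measure, tape_roll, bur_stand, bottle_flux below 0.02 m/s and contact force between each of tape_measure, tape_roll, bur_stand, bottle_flux and the fingers below 0.05 N and horizontal distance between tape_roll_mid and mat_ring_top below 0.012 m and z of tape_roll_mid in the frame of mat_ring_top between 0.003 and 0.015 m and horizontal distance between bur_stand_mid and mat_square_top below 0.012 m and z of bur_stand_mid in the frame of mat_square_top between 0.007 and 0.019 m and horizontal distance between bottle_flux_mid and mat_disc_top below 0.012 m and z of bottle_flux_mid in the frame of mat_disc_top between 0.0315 and 0.0435 m and angle between the y axis of tape_measure_mid and the y axis of mat_rectangle_top, either way round below 0.2 rad and (angle between the x axis of bur_stand_mid and the x axis of mat_square_top, either way round below 0.2 rad or angle between the x axis of bur_stand_mid and the y axis of mat_square_top, either way round below 0.2 rad)); the robot touches nothing.
It fails at once if the brown bottle is pushed from its place (more than 20 mm) or tipped (distance of bottle_patina from where it was at the start of the episode above 0.02 m or angle between bottle_patina's own z axis and vertical above 0.35 rad).
It fails at once if the felt wheel is pushed from its place (more than 20 mm) or tipped (distance of felt_wheel from where it was at the start of the episode above 0.02 m or angle between felt_wheel's own z axis and vertical above 0.35 rad).
It also fails if it takes over 96 s, if anything falls off the work surface, if the arm or the gripper's body presses on something with over 40 N, if the wrist force passes 120 N, or if a joint passes its speed limit or range.

## Working session

There is one attempt and no reset: what is moved stays moved. The work goes in short steps, each a Python script; the robot and the scene stay as the last script left them, time stands still between calls to the robot, and variables do not carry over. Pictures are saved under pics/ and viewed, and the job is handed in when it is done.

```bash
mkdir -p pics; python3 - <<'E'
from rig import *
import cv2
s=sense(); print(s['t'],s['ee_pos'],s['tool_rot'],s['width'])
for n in ["scene","side","wrist"]:
    c=read_camera(n); cv2.imwrite(f"pics/{n}0.png",c["color"]); print(n,c["fovy"],c["cx"],c["cy"],c.get("T",c.get("T_tool_cam")))
E
```

```text
0.0 [ 6.24613934e-01 -3.24933814e-05  2.04835008e-01] [-9.63986044e-05  1.57201935e+00 -1.00612021e-04] 0.0938480319440825
scene 46.33707103802098 318.3719761657963 198.5094323047983 [[-0.5494991  -0.35888738  0.75448697 -0.43706767]
 [-0.8353063   0.25514124 -0.48699726  0.64907027]
 [-0.01772357 -0.89783227 -0.43998078  0.65080486]
 [ 0.          0.          0.          1.        ]]
side 51.8369620671637 316.36350245099413 199.7678605460115 [[ 9.87366261e-01 -9.17001868e-02  1.29224391e-01  4.27415355e-01]
 [-1.58454231e-01 -5.69588782e-01  8.06511547e-01 -8.33021684e-01]
 [-3.52495898e-04 -8.16798442e-01 -5.76923029e-01  6.60510631e-01]
 [ 0.00000000e+00  0.00000000e+00  0.00000000e+00  1.00000000e+00]]
wrist 65.70646984690485 316.1439988851164 198.40627789398758 [[ 2.32250694e-04 -2.70595153e-01  9.62693206e-01 -1.79343312e-01]
 [-8.54918029e-04 -9.62692934e-01 -2.70594871e-01  7.95129180e-02]
 [ 9.99999608e-01 -7.60177932e-04 -4.54922777e-04  5.60346430e-04]
 [ 0.00000000e+00  0.00000000e+00  0.00000000e+00  1.00000000e+00]]
```

View pics/scene0.png

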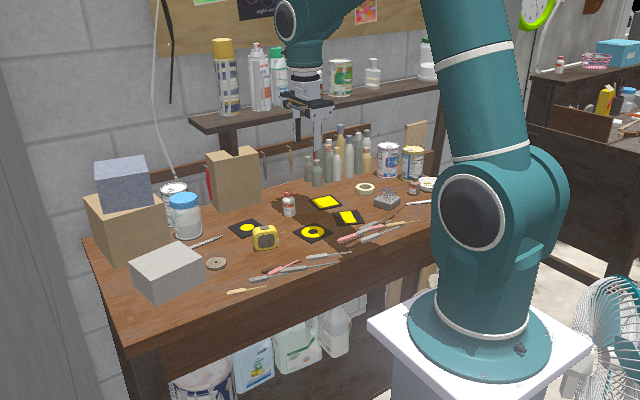

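View pics/side0.png

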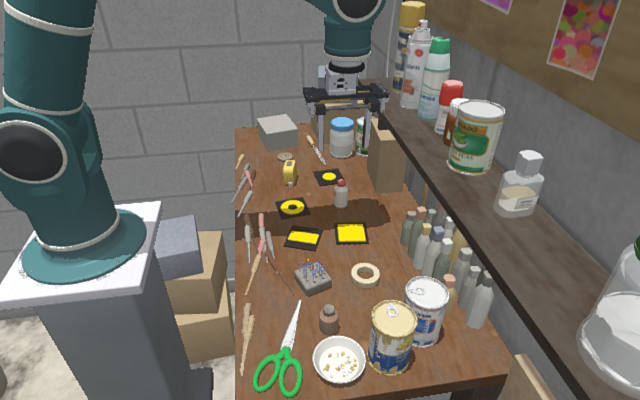

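View pics/wrist0.png

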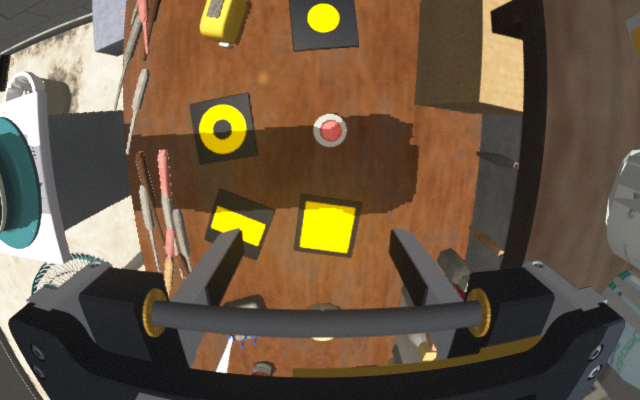

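The wrist view shows the mats with ring (223,128), disc (323,17), rectangle (238,227) and square (328,228), plus the white bottle (330,130) and tape measure (222,18). The bur stand and roll are hidden behind the fingers, so I'll take one more wrist view further to -y.

```bash
cat > h.py <<'E'
from rig import *
import cv2, numpy as np
from scipy.spatial.transform import Rotation as R
def ori(a):
    # tool x down, tool z (jaw dir) at world angle a from +x
    x=np.array([0,0,-1.]); z=np.array([np.cos(a),np.sin(a),0]); y=np.cross(z,x)
    return R.from_matrix(np.c_[x,y,z]).as_rotvec()
def shot(n,name=None):
    s=sense(); c=read_camera(n)
    if n=="wrist":
        T=np.eye(4); T[:3,:3]=R.from_rotvec(s['tool_rot']).as_matrix(); T[:3,3]=s['ee_pos']
        c["T"]=T@c["T_tool_cam"]
    c["n"]=n
    if name: cv2.imwrite(f"pics/{name}.png",c["color"]); np.save(f"pics/{name}.npy",c,allow_pickle=True)
    return c
def load(name): return np.load(f"pics/{name}.npy",allow_pickle=True).item()
def cast(c,px,z):
    px=np.atleast_2d(np.asarray(px,float)); f=200/np.tan(np.radians(c["fovy"])/2)
    d=px-[c["cx"],c["cy"]]
    if c["n"]=="wrist":
        r=np.linalg.norm(d,axis=1)+1e-9; th=r/f
        v=np.c_[d/r[:,None]*np.sin(th)[:,None],np.cos(th)]
    else: v=np.c_[d/f,np.ones(len(d))]
    w=v@c["T"][:3,:3].T; o=c["T"][:3,3]
    return (o+w*((z-o[2])/w[:,2])[:,None])[:,:2]
def yellow(c,z=0.005,amin=60):
    h=cv2.cvtColor(c["color"],cv2.COLOR_BGR2HSV)
    m=cv2.inRange(h,(25,180,110),(35,255,255))
    cs,_=cv2.findContours(m,cv2.RETR_EXTERNAL,cv2.CHAIN_APPROX_NONE)
    for k in cs:
        if cv2.contourArea(k)<amin: continue
        w=cast(c,k[:,0],z); r=cv2.minAreaRect((w*1000).astype(np.float32))
        print(c["n"],k[:,0].mean(0).round(),"minrect mm",np.round(r[0],1),np.round(r[1],1),round(r[2],1))
E
python3 - <<'E'
from h import *
for n in ["scene","side","wrist"]: yellow(shot(n,n+"A"))
move_to([0.60,-0.2,0.28],ori(0)); print(sense()['t'],sense()['ee_pos'])
yellow(shot("wrist","wB")); yellow(shot("side","sB")); yellow(shot("scene","cB"))
E
```

```text
scene [312. 231.] minrect mm [509.   61.4] [60.8 60. ] 55.0
scene [247. 227.] minrect mm [635.7 198.8] [36.7 34.1] 54.8
scene [348. 217.] minrect mm [521.1 -69.4] [34.4 71.9] 68.9
scene [325. 202.] minrect mm [641.8 -71.4] [64.7 67.1] 80.8
side [303. 237.] minrect mm [517.1 -66. ] [35.3 70.7] 67.8
side [351. 232.] minrect mm [637.1 -66.6] [62.1 65. ] 80.9
side [292. 207.] minrect mm [504.5  63.4] [59.5 59.7] 80.9
side [329. 176.] minrect mm [631.5 199.8] [34.1 36.4] 80.8
wrist [238. 225.] minrect mm [519.1 -65. ] [34.7 71. ] 68.1
wrist [326. 227.] minrect mm [638.7 -67.3] [64.7 65.7] 81.4
wrist [222. 129.] minrect mm [507.   64.1] [60.7 61.2] 25.4
wrist [323.  18.] minrect mm [633.1 200.7] [37.8 37.9] 0.1
1.1667 [ 0.60034343 -0.19806559  0.27931551]
wrist [260.  78.] minrect mm [519.4 -64.4] [33.9 70.6] 68.4
wrist [343.  79.] minrect mm [639.  -66.2] [65.2 65.7] 81.7
wrist [253.   7.] minrect mm [505.   46.4] [28.8 62.1] 84.8
side [303. 236.] minrect mm [517.7 -65. ] [33.8 70.1] 67.8
side [351. 232.] minrect mm [636.6 -66.5] [62.1 65.9] 80.9
side [292. 207.] minrect mm [504.5  63.3] [59.5 59.8] 80.9
side [329. 176.] minrect mm [631.5 199.8] [34.1 36.4] 80.8
scene [312. 231.] minrect mm [509.   61.4] [60.8 60. ] 55.0
scene [247. 227.] minrect mm [635.7 198.8] [36.7 34.1] 54.8
scene [347. 217.] minrect mm [521.5 -69.2] [33.9 71.4] 68.7
scene [325. 201.] minrect mm [641.8 -71.4] [64.7 67.1] 80.8
```

View pics/wB.png

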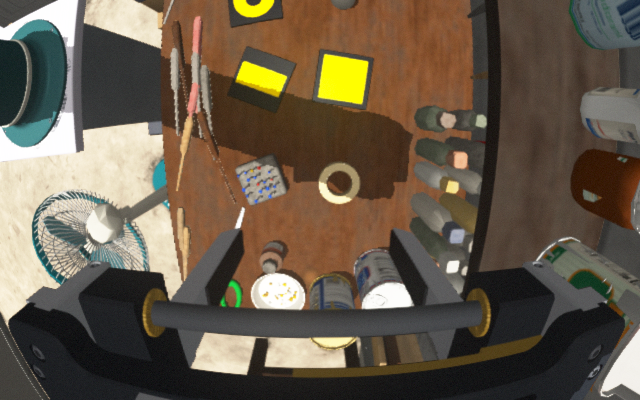

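View pics/sB.png

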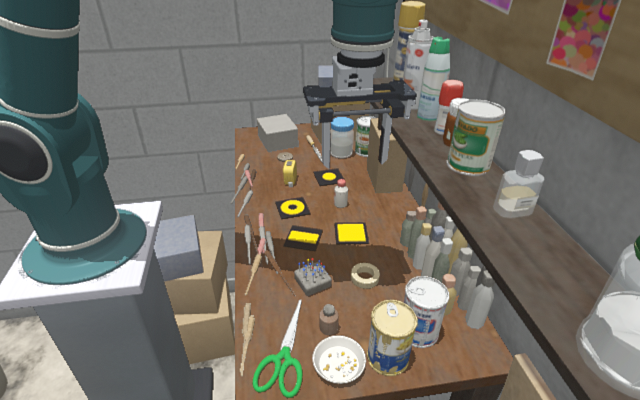

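Wrist view B: bur stand (261,181), roll (339,183), brown bottle (272,257), and the rectangle and square mats at (262,78) and (343,79). The three cameras agree on the mats to within a few mm, and the sizes match. Next I'll find the objects.

```bash
python3 - <<'E'
from h import *
def mask(c,lo,hi,box,name=None):
    h=cv2.cvtColor(c["color"],cv2.COLOR_BGR2HSV); m=cv2.inRange(h,lo,hi); z=np.zeros_like(m); x0,y0,x1,y1=box; z[y0:y1,x0:x1]=m[y0:y1,x0:x1]
    z=cv2.morphologyEx(z,cv2.MORPH_CLOSE,np.ones((3,3),np.uint8))
    k=max(cv2.findContours(z,cv2.RETR_EXTERNAL,cv2.CHAIN_APPROX_NONE)[0],key=cv2.contourArea); return k[:,0]
def rep(t,c,k,z):
    r=cv2.minAreaRect((cast(c,k,z)*1000).astype(np.float32)); print(t,c["n"],k.min(0),k.max(0),np.round(r[0],1),np.round(r[1],1),round(r[2],1))
wA,wB,sB,cB=load("wristA"),load("wB"),load("sB"),load("cB")
for c,b in((wB,(312,155,370,212)),(sB,(345,255,388,290)),(cB,(350,178,378,198))):
    rep("roll",c,mask(c,(10,25,120),(35,160,255),b),.018)
for c,b in((wA,(308,110,352,150)),(sB,(325,175,355,212)),(cB,(275,185,300,220))):
    h=cv2.cvtColor(c["color"],cv2.COLOR_BGR2HSV); 
    m=mask(c,(0,110,90),(6,255,255),b) ; rep("cap",c,m,.075)
    m=mask(c,(170,110,90),(180,255,255),b) if 0 else m
for c,b in((wA,(190,0,255,50)),(sB,(275,155,300,190)),(cB,(245,218,285,255))):
    rep("tape",c,mask(c,(18,120,110),(32,255,255),b),.062)
def up(c,b,s,n):
    x0,y0,x1,y1=b; cv2.imwrite("pics/"+n,cv2.resize(c["color"][y0:y1,x0:x1],None,fx=s,fy=s,interpolation=cv2.INTER_CUBIC))
a=[]
for c,b in((wB,(221,145,301,215)),(sB,(280,245,360,315)),(wA,(180,0,260,70)),(sB,(260,150,340,220)),(cB,(230,210,310,280)),(cB,(360,170,440,240))):
    x0,y0,x1,y1=b; a.append(cv2.resize(c["color"][y0:y1,x0:x1],(264,231),interpolation=cv2.INTER_CUBIC))
cv2.imwrite("pics/z1.png",np.vstack([np.hstack(a[:3]),np.hstack(a[3:])]))
E
```

```text
roll wrist [312 163] [369 211] [ 637.5 -225.4] [72.7 86. ] 89.9
roll side [345 263] [387 289] [ 628.7 -229.6] [76.6 88.1] 80.9
roll scene [350 178] [377 197] [ 633.3 -218.1] [ 90.6 146.3] 53.2
cap wrist [320 120] [340 140] [639.  63.] [19.9 20.1] 0.4
cap side [337 179] [345 186] [635.2  53.7] [34.  19.7] 68.4
cap scene [284 190] [291 196] [631.4  66.1] [19.2 41.2] 72.3
tape wrist [199   0] [236  41] [518.1 187.4] [48.4 37.7] 80.9
tape side [282 160] [296 183] [507.8 153.5] [124.4  39.4] 83.2
tape scene [245 224] [277 250] [482.6 220.2] [ 73.6 141. ] 78.6
```

View pics/z1.png

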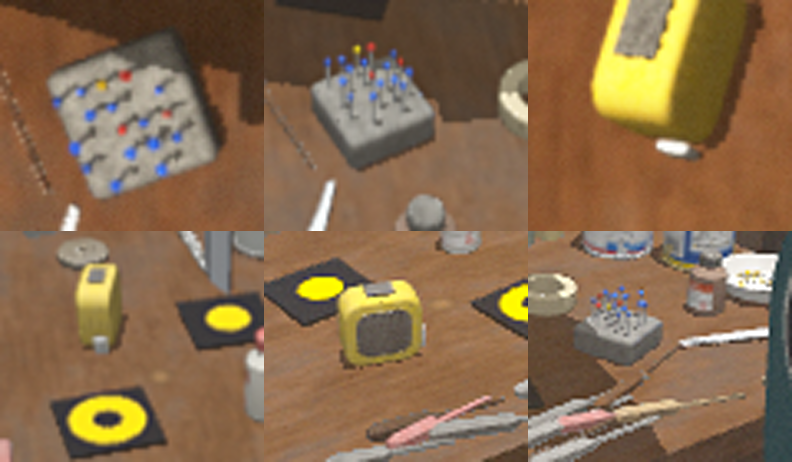

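The roll and tape measure masks leaked into the wood, so those numbers are no good. I'll take two views from nearly overhead, where the side walls hardly matter.

```bash
python3 - <<'E'
from h import *
move_to([0.56,-0.285,0.28],ori(0)); pause(.2); shot("wrist","wC")
move_to([0.56,0.11,0.28],ori(0)); pause(.2); shot("wrist","wD"); print(sense()['t'])
yellow(load("wD"))
E
```

```text
3.75
wrist [292. 271.] minrect mm [519.3 -65. ] [34.9 70.6] 68.3
wrist [363. 271.] minrect mm [638.6 -66.5] [65.2 65.7] 81.4
wrist [281. 197.] minrect mm [506.5  62.7] [60.5 58.8] 89.1
wrist [366. 105.] minrect mm [632.9 201.4] [37.3 37. ] 1.9
```

View pics/wC.png

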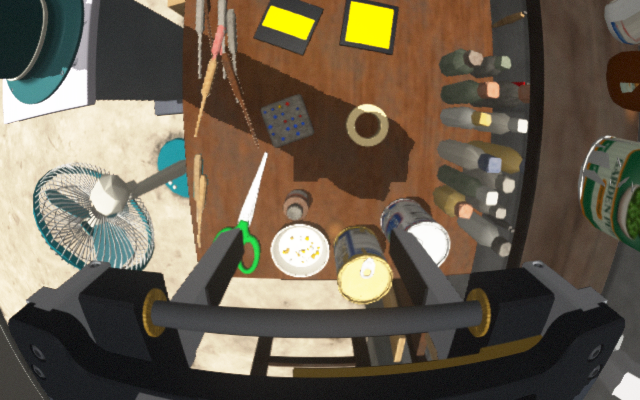

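View pics/wD.png

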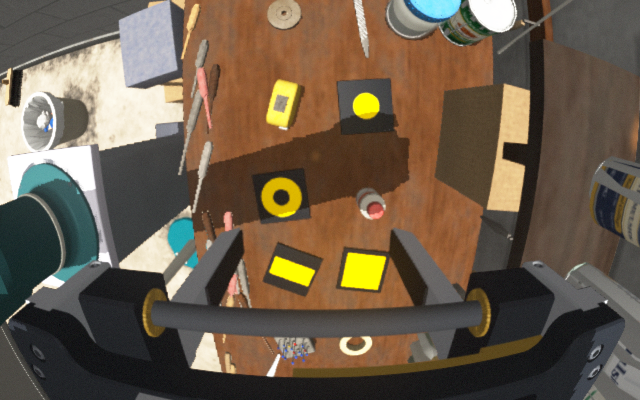

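wC shows the bur stand at (287,120) and the roll at (367,125). wD shows the tape measure at (284,103), the bottle cap at (375,211), the felt wheel at (284,12) and the cardboard box right of x≈440.

```bash
python3 - <<'E'
from h import *
wC,wD=load("wC"),load("wD")
def seg(c,f,b):
    h=cv2.cvtColor(c["color"],cv2.COLOR_BGR2HSV).astype(int); m=f(h[...,0],h[...,1],h[...,2]).astype(np.uint8)*255
    z=np.zeros_like(m); x0,y0,x1,y1=b; z[y0:y1,x0:x1]=m[y0:y1,x0:x1]; z=cv2.morphologyEx(z,cv2.MORPH_CLOSE,np.ones((3,3),np.uint8)); z=cv2.morphologyEx(z,cv2.MORPH_OPEN,np.ones((3,3),np.uint8))
    k=max(cv2.findContours(z,cv2.RETR_EXTERNAL,cv2.CHAIN_APPROX_NONE)[0],key=cv2.contourArea)[:,0]
    return k
def rep(t,c,k,z):
    w=(cast(c,k,z)*1000).astype(np.float32); r=cv2.minAreaRect(w); print(t,k.min(0),k.max(0),np.round(r[0],1),np.round(r[1],1),round(r[2],1), "circ",np.round(cv2.minEnclosingCircle(w),1) if 0 else cv2.minEnclosingCircle(w)); return k
h=cv2.cvtColor(wC["color"],cv2.COLOR_BGR2HSV)
for p in ((350,125),(367,106),(367,125),(384,130),(375,155),(340,90),(287,118),(272,108),(305,115),(320,110),(255,130)): print(p,h[p[1],p[0]],end=" ")
h=cv2.cvtColor(wD["color"],cv2.COLOR_BGR2HSV); print()
for p in ((280,92),(272,115),(294,90),(282,103),(310,100),(260,90)): print(p,h[p[1],p[0]],end=" ")
print()
vis=[]
out={}
out['bur']=rep("bur",wC,seg(wC,lambda h,s,v:(s<100),(255,88,322,152)),.026)
out['roll']=rep("roll",wC,seg(wC,lambda h,s,v:(h>16)&(s<150)&(v>60),(335,95,400,155)),.018)
out['tape']=rep("tape",wD,seg(wD,lambda h,s,v:(h>20)&(s>140)&(v>90),(258,70,310,135)),.062)
for n,c,b in(('bur',wC,(250,80,330,150)),('roll',wC,(330,90,410,160)),('tape',wD,(245,65,325,135))):
    im=c["color"].copy(); x0,y0,x1,y1=b; o=im[y0:y1,x0:x1].copy(); cv2.drawContours(im,[out[n][:,None]],-1,(255,0,255),1)
    vis.append(np.vstack([cv2.resize(q,(264,231),interpolation=cv2.INTER_NEAREST) for q in(o,im[y0:y1,x0:x1])]))
cv2.imwrite("pics/z2.png",np.hstack(vis))
E
```

```text
(350, 125) [ 22  95 167] (367, 106) [ 26  41 253] (367, 125) [ 13 152  69] (384, 130) [ 20  90 168] (375, 155) [ 12 160  70] (340, 90) [ 13 165 133] (287, 118) [20 34 89] (272, 108) [115 109  98] (305, 115) [15 41 87] (320, 110) [ 12 145  65] (255, 130) [ 11 136  71] 
(280, 92) [ 30 155 255] (272, 115) [ 30 140 255] (294, 90) [ 28 159 254] (282, 103) [ 18  48 158] (310, 100) [ 12 141 156] (260, 90) [ 12 162 142] 
bur [260  94] [313 147] [ 520.1 -213.6] [62.  62.3] 19.1 circ ((519.8751220703125, -213.40142822265625), 40.887420654296875)
roll [345 104] [388 146] [ 633.1 -219.3] [62.4 60.6] 1.6 circ ((633.288818359375, -219.13790893554688), 31.623842239379883)
tape [266  80] [299 126] [518.3 202.4] [58.9 34.2] 75.1 circ ((516.8572998046875, 203.300537109375), 31.07821273803711)
```

View pics/z2.png

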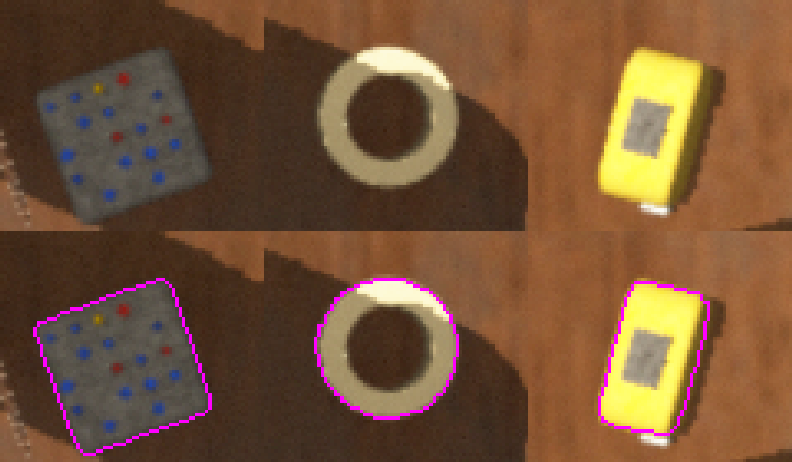

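The bur stand measures 62.0 x 62.3 mm and the roll 62.4 x 60.6 mm, so both match their given sizes. Before moving I'll check the tape measure's centre and the nearby obstacles.

```bash
python3 - <<'E'
from h import *
wC,wD,wA,sB=load("wC"),load("wD"),load("wristA"),load("sB")
print("cam D",wD["T"][:3,3],"cam C",wC["T"][:3,3])
print("tape patch",cast(wD,(281,103.8),.062), "side patch",cast(sB,(260+97/3.3,150+44/3.3),.062))
print("brown cap",cast(wC,(295,211),.06),"base upper edge",cast(wC,(298,192),0))
print("cans top-edge base wC", cast(wC,[(345,230),(355,228),(385,218),(382,207)],0), "cans top z.12",cast(wC,[(362,252),(420,225)],.12))
print("side base of cans", cast(sB,[(390,370),(422,343)],0))
print("file",cast(wC,[(240,100),(258,145),(265,155)],0.005))
print("small bottles",cast(wC,[(443,60),(443,88),(441,120),(438,150)],0.03))
print("box base side",cast(sB,[(369,178),(400,190),(240+136,186)],0), cast(wD,[(437,178),(445,92)],0))
print("tools wD",cast(wD,[(190,150),(206,130),(212,145),(232,220)],.01))
print("bottle base in side",cast(sB,[(341,207)],0),"wA cap",cast(wA,(330,130),.075), "wD cap",cast(wD,(374,211),.075))
E
```

```text
cam D [0.5609231  0.18865213 0.45927995] cam C [ 0.56110779 -0.20414645  0.45924355]
tape patch [[0.5162563  0.20171192]] side patch [[0.51357431 0.19574078]]
brown cap [[ 0.5325006  -0.33395821]] base upper edge [[ 0.53335401 -0.32283776]]
cans top-edge base wC [[ 0.60730462 -0.38530746]
 [ 0.62326684 -0.38197673]
 [ 0.67118442 -0.36535133]
 [ 0.66502826 -0.34693335]] cans top z.12 [[ 0.61710051 -0.36704881]
 [ 0.68748013 -0.33274399]]
side base of cans [[ 0.62087949 -0.44130254]
 [ 0.69640032 -0.39773431]]
file [[ 0.44888919 -0.1812791 ]
 [ 0.47480005 -0.24940664]
 [ 0.48498535 -0.26460947]]
small bottles [[ 0.7435448  -0.11738261]
 [ 0.7436051  -0.15924473]
 [ 0.74176715 -0.20645825]
 [ 0.73944524 -0.25075581]]
box base side [[0.74959711 0.17720282]
 [0.82075279 0.10019461]
 [0.75832613 0.13146538]] [[0.7533429  0.09288271]
 [0.75984038 0.22971976]]
tools wD [[0.36664277 0.14007022]
 [0.39526149 0.16942752]
 [0.40382452 0.14620969]
 [0.42752511 0.02715055]]
bottle base in side [[0.63599132 0.04611698]] wA cap [[0.63901049 0.06305215]] wD cap [[0.63691722 0.06314673]]
```

The surroundings are clear: the box starts at x≥0.75, the cans at y≤-0.35 and the brown bottle sits at (0.533,-0.335). I'll check IK for every pose, then move the bottle first.

```bash
cat >> h.py <<'E'
D=np.radians
JOBS=dict(bottle=((.638,.063,.021),D(-90),(.6328,.2006),D(-90)),
 tape=((.516,.202,.014),D(-15),(.5187,-.0652),D(68.2)),
 roll=((.633,-.219,.0035),D(-90),(.5062,.0633),D(-90)),
 bur=((.520,-.2135,.004),D(-71),(.6383,-.0668),D(-98.6)))
def pick(n):
    p,a,_,_=JOBS[n]
    move_to([p[0],p[1],.16 if n!="bottle" else .15],ori(a))
    hit=servo_line(p,velocity=.12,guard=12); print("down hit",hit,sense()['ee_pos'])
    close_gripper(); s=sense(); print("width",s['width'],s['ee_pos'])
    servo_line([p[0],p[1],.16],velocity=.2); print("t",sense()['t'],"w",sense()['width'])
def place(n,dz=.006):
    p,_,q,b=JOBS[n]
    move_to([q[0],q[1],.16],ori(b))
    hit=servo_line([q[0],q[1],p[2]+.03],velocity=.15)
    hit=servo_line([q[0],q[1],p[2]+.005-.002],velocity=.03,guard=6); print("place hit",hit,sense()['ee_pos'],p[2])
    open_gripper(); pause(.1)
    servo_line([q[0],q[1],.16],velocity=.2); print("t",sense()['t'])
E
python3 - <<'E'
from h import *
for n,(p,a,q,b) in JOBS.items():
    for x,y,z,o in ((*p,a),(*p[:2],.16,a),(*q,.01,b),(*q,.16,b)):
        j=inverse_kinematics([x,y,z],ori(o)); print(n,None if j is None else np.round(j,2))
pick("bottle"); shot("side","s1")
E
```

```text
bottle [-0.27  0.67  0.17  1.7  -0.14  0.79 -1.6 ]
bottle [-0.28  0.49  0.18  1.62 -0.1   1.04 -1.64]
bottle [-0.44  0.71  0.12  1.64 -0.11  0.8  -1.84]
bottle [-0.45  0.53  0.13  1.56 -0.08  1.06 -1.87]
tape [-0.36  0.55 -0.09  1.92  0.07  0.67 -0.75]
tape [-0.34  0.34 -0.1   1.84  0.04  0.97 -0.73]
tape [ 0.18  0.52 -0.14  2.    0.12  0.63  1.16]
tape [ 0.18  0.29 -0.13  1.91  0.05  0.94  1.21]
roll [ 0.12  0.74  0.24  1.63 -0.22  0.81 -1.12]
roll [ 0.09  0.55  0.29  1.54 -0.17  1.07 -1.16]
roll [-0.29  0.5   0.13  2.04 -0.11  0.61 -1.66]
roll [-0.3   0.27  0.14  1.95 -0.04  0.93 -1.71]
bur [ 0.16  0.59  0.22  1.91 -0.2   0.66 -0.74]
bur [ 0.12  0.36  0.26  1.83 -0.11  0.97 -0.81]
bur [-0.11  0.69  0.22  1.7  -0.2   0.78 -1.51]
bur [-0.13  0.5   0.25  1.62 -0.14  1.04 -1.55]
down hit False [0.63847296 0.06304984 0.02176119]
width 0.03517367781829239 [0.63800659 0.06299234 0.02098759]
t 8.0417 w 0.03544043073584972
```

View pics/s1.png

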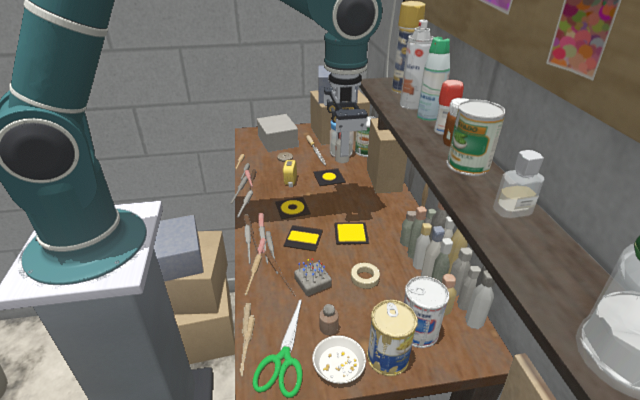

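The bottle is held at 35 mm width, and its spot on the bench is empty. I'll place it, then pick up the tape measure.

```bash
python3 - <<'E'
from h import *
place("bottle"); shot("wrist","w2"); pick("tape"); shot("side","s2"); shot("scene","c2")
E
python3 -c "
import cv2,numpy as np
a=[cv2.imread(f'pics/{n}.png') for n in('w2','s2')]
cv2.imwrite('pics/z3.png',np.vstack([cv2.resize(a[0],(480,300)),cv2.resize(a[1],(480,300))]))"
```

```text
place hit True [0.63256629 0.20013106 0.02565417] 0.021
t 12.3
down hit False [0.51642542 0.2021957  0.01465721]
width 0.029834184840853085 [0.51595879 0.20201376 0.01399122]
t 16.675 w 0.029914999270113304
```

View pics/z3.png

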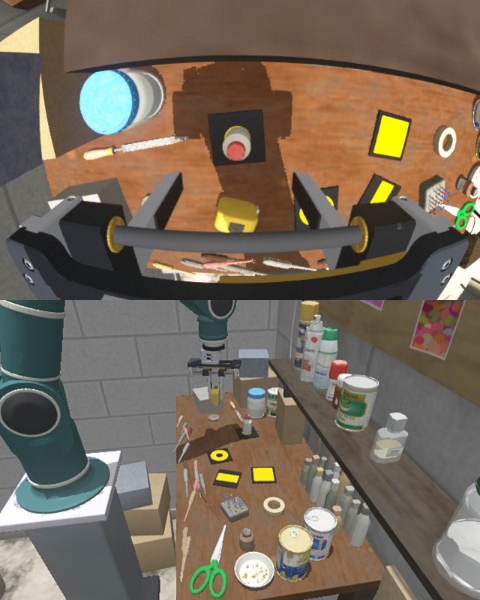

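The bottle stands on the disc mat, and the tape measure is held at 29.9 mm. I'll place it, then pick up the roll.

```bash
python3 - <<'E'
from h import *
place("tape"); shot("wrist","w3"); pick("roll"); shot("side","s3")
E
python3 -c "
import cv2,numpy as np
a=[cv2.imread(f'pics/{n}.png') for n in('w3','s3')]
cv2.imwrite('pics/z4.png',np.vstack([cv2.resize(a[0],(480,300)),cv2.resize(a[1],(480,300))]))"
```

```text
place hit True [ 0.51853786 -0.06509576  0.01881065] 0.014
t 22.2667
down hit False [ 0.63344626 -0.21915444  0.00425934]
width 0.06004696872432643 [ 0.63301479 -0.21900579  0.00355666]
t 27.4083 w 0.05957361068968443
```

View pics/z4.png

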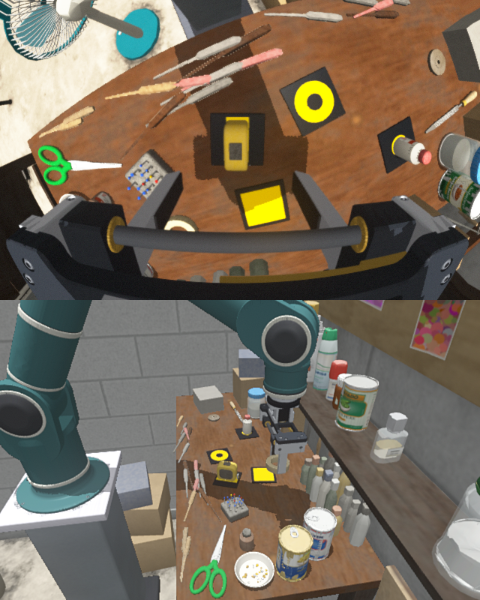

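The roll is held at 60 mm. In w3 the tape measure's alignment with its rectangle is unclear, so I'll zoom in.

```bash
python3 -c "
import cv2,numpy as np
a=cv2.imread('pics/w3.png')[130:240,260:370]; b=cv2.imread('pics/s3.png')[185:255,265:375]
cv2.imwrite('pics/z5.png',np.hstack([cv2.resize(a,(400,400),interpolation=2),cv2.resize(b,(400,400),interpolation=2)]))"
```

```text
(no output)
```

View pics/z5.png

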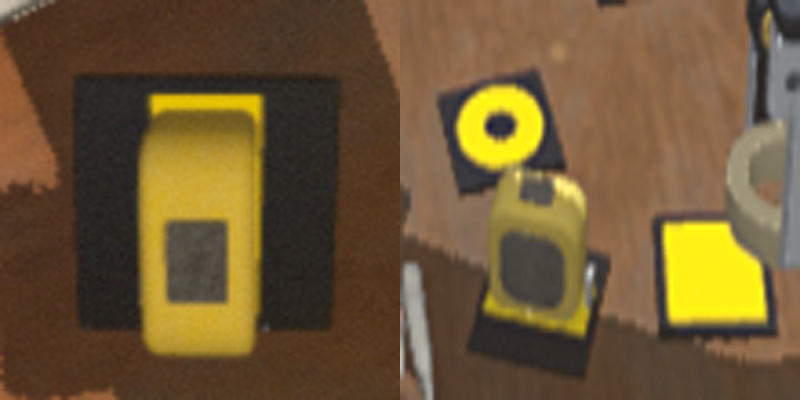

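The tape measure's long side lines up with the rectangle; I'll check centring later. Before placing the roll I want to see whether it has tilted in the grip.

```bash
python3 - <<'E'
from h import *
w=shot("wrist","w4")
a=load("s3")["color"][160:260,320:440]; 
cv2.imwrite("pics/z6.png",np.hstack([cv2.resize(a,(480,400),interpolation=2),w["color"][:,200:]])[:, :800])
E
```

```text
(no output)
```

View pics/z6.png

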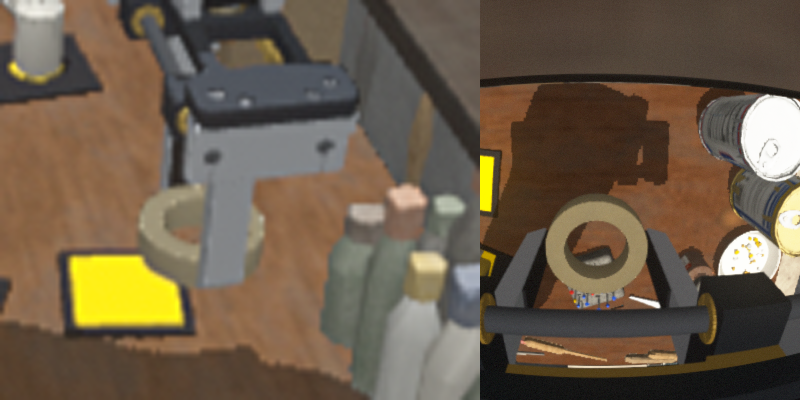

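The roll is held level. I'll place it and pick up the bur stand.

```bash
python3 - <<'E'
from h import *
place("roll"); shot("wrist","w5"); pick("bur"); shot("side","s5")
E
python3 -c "
import cv2,numpy as np
a=[cv2.imread(f'pics/{n}.png') for n in('w5','s5')]
cv2.imwrite('pics/z7.png',np.vstack([cv2.resize(a[0],(480,300)),cv2.resize(a[1],(480,300))]))"
```

```text
place hit True [0.50598291 0.06327686 0.00820753] 0.0035
t 32.175
down hit False [ 0.52041256 -0.21363613  0.00463128]
width 0.06182953864140018 [ 0.52003215 -0.21349147  0.00406301]
t 36.2833 w 0.06190754257985777
```

View pics/z7.png

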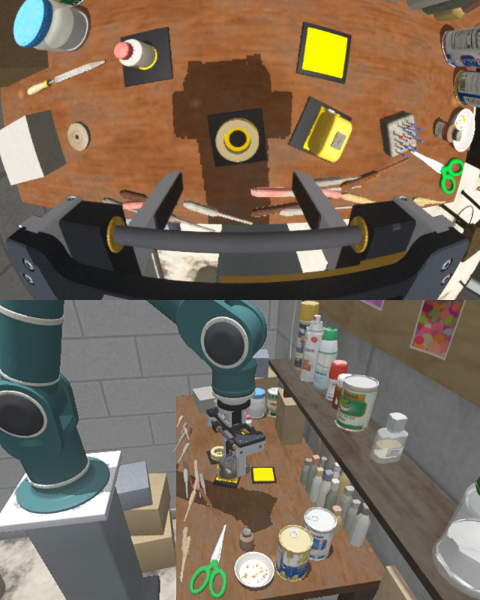

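The bur stand is held at 61.9 mm. I'll place it, then check all four from above.

```bash
python3 - <<'E'
from h import *
place("bur")
move_to([0.575,-0.02,0.32],ori(0)); pause(.2); shot("wrist","w6"); shot("side","s6"); shot("scene","c6"); print(sense()['t'])
a=cv2.resize(load("w6")["color"][60:320,150:470],(800,600)[:2],interpolation=2); cv2.imwrite("pics/z8.png",a)
b=load("s6")["color"][150:270,260:400]; c=load("c6")["color"][180:260,220:380]
cv2.imwrite("pics/z9.png",np.hstack([cv2.resize(b,(400,343),interpolation=2),cv2.resize(c,(400,343),interpolation=2)]))
E
```

```text
place hit True [ 0.6381071  -0.06678718  0.00891169] 0.004
t 40.5667
42.3
```

View pics/z8.png

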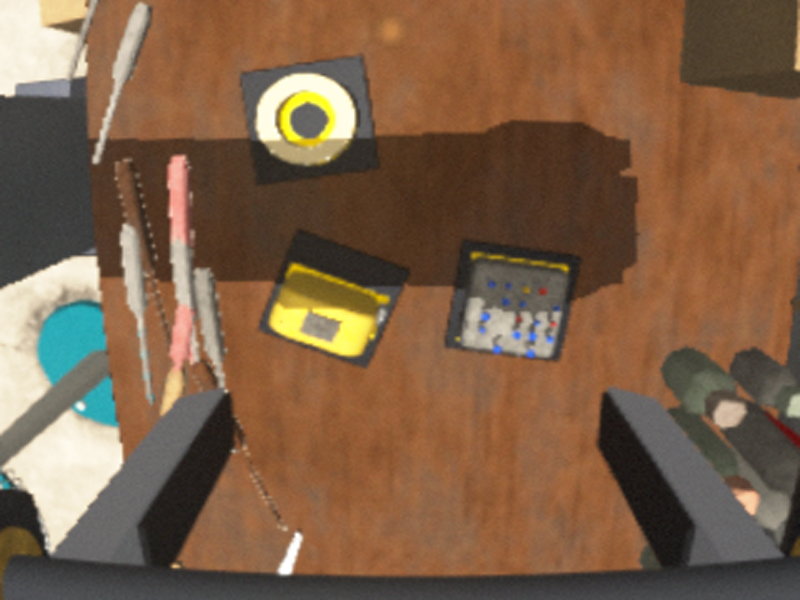

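View pics/z9.png

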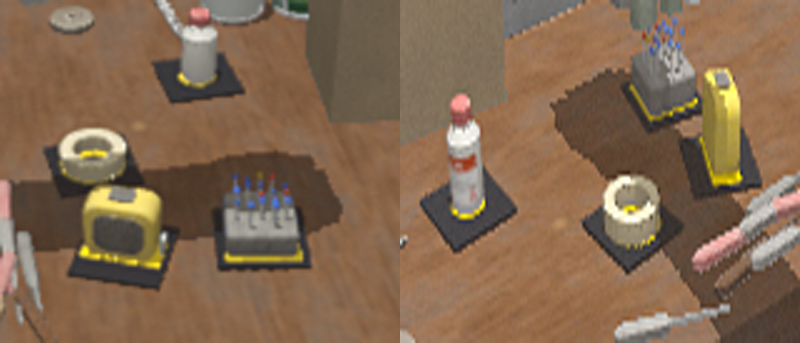

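All four stand on their mats with yellow borders showing. I'll measure the centring from nearly overhead.

```bash
python3 - <<'E'
from h import *
move_to([0.575,-0.145,0.25],ori(0)); pause(.2); w7=shot("wrist","w7")
move_to([0.575,0.05,0.25],ori(0)); pause(.2); w8=shot("wrist","w8"); print(sense()['t'])
cv2.imwrite("pics/z10.png",np.hstack([cv2.resize(w["color"][50:250,220:420],(400,400),interpolation=2) for w in(w7,w8)]))
E
```

```text
44.225
```

View pics/z10.png

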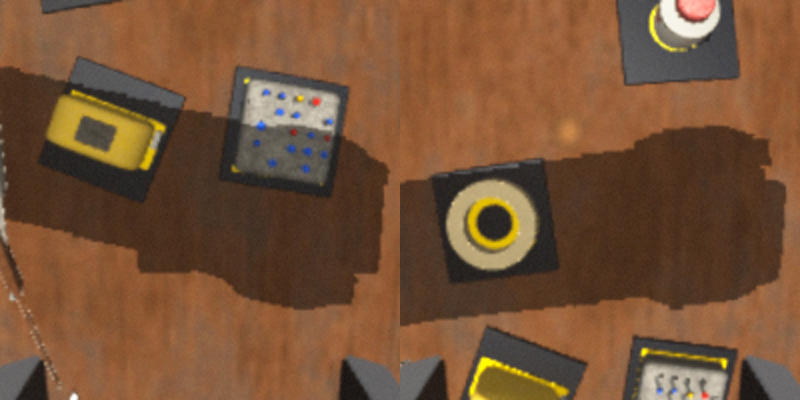

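```bash
python3 - <<'E'
from h import *
w7,w8=load("w7"),load("w8")
P=lambda u,v,o=0:(220+(u-o)/2,50+v/2)
print("tape patch top",cast(w7,P(96,134),.067),"tape silhouette mid",cast(w7,P((46+163)/2,134),.036)," mat .5187,-.0652")
print("bur top corners",cast(w7,[P(245,80),P(341,93),P(325,187),P(236,172)],.031).mean(0)," mat .6383,-.0668")
h=cv2.cvtColor(w8["color"],cv2.COLOR_BGR2HSV); m=cv2.inRange(h,(14,20,110),(28,130,255)); z=np.zeros_like(m); z[135:190,238:295]=m[135:190,238:295]
z=cv2.morphologyEx(z,cv2.MORPH_OPEN,np.ones((3,3),np.uint8))
k=max(cv2.findContours(z,cv2.RETR_EXTERNAL,cv2.CHAIN_APPROX_NONE)[0],key=cv2.contourArea)[:,0]
print("roll",k.min(0),k.max(0),cv2.minEnclosingCircle((cast(w8,k,.023)*1000).astype(np.float32)),"mat 506.2,63.3")
print("roll edge midpoint",cast(w8,P((447+539)/2,226,400),.023))
print("bottle cap",cast(w8,P(697,2,400),.08)); 
h=cv2.cvtColor(load("w6")["color"],cv2.COLOR_BGR2HSV)
for n in("w6","s6","c6"):
    pass
s=load("s6"); c=load("c6")
print("bottle cap s6",cast(s,(260+199/2.857,150+12/2.857),.08),"c6",cast(c,(220+460/2.5,180+100/4.2875),.08),"mat .6328,.2006")
E
```

```text
tape patch top [[ 0.5198297  -0.06767869]] tape silhouette mid [[ 0.52051325 -0.06809474]]  mat .5187,-.0652
bur top corners [ 0.63712633 -0.06709856]  mat .6383,-.0668
roll [243 140] [287 184] ((507.5063781738281, 64.39151763916016), 31.002336502075195) mat 506.2,63.3
roll edge midpoint [[0.50921506 0.06333878]]
bottle cap [[0.6345529  0.20116489]]
bottle cap s6 [[0.6317742  0.19849562]] c6 [[ 0.38305273 -0.15503775]] mat .6328,.2006
```

Everything is within about 4 mm of its mat's centre. The c6 outlier comes from forgetting that panel's 400 px offset, so I'll redo it, compare the bystanders before and after, and hand in.

```bash
python3 - <<'E'
from h import *
c=load("c6"); print("cap c6",cast(c,(220+60/2.5,180+100/4.2875),.08))
a,b=load("sB")["color"],load("s6")["color"]
for n,(x0,y0,x1,y1) in dict(brown=(318,300,342,338),felt=(274,150,296,164)).items():
    d=cv2.absdiff(a[y0:y1,x0:x1],b[y0:y1,x0:x1]); print(n,d.mean(),d.max())
print(sense()['t'],sense()['contact_force'])
job_done()
E
```

```text
cap c6 [[0.63475031 0.19969799]]
brown 1.5314327485380117 5
felt 10.493506493506494 163
44.225 [ 0.5564375  -0.09587455  0.31364454]
the job is handed in; nothing more can be done
```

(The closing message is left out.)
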